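# Log the grease gun at the reader and grease the press bearing

## Robot

A 6-joint arm with a two-finger parallel gripper is mounted at the origin on the work surface. World frame = base frame: x ahead of the robot, y to its left, z up, the work surface at z = 0. Lengths are in m, angles in rad, forces in N, time in s.
With the tool pointing down it reaches from about 0.375 to 0.975 m from the base axis. Payload 3.8 kg.
Tool frame: the origin (TCP) lies midway between the tips of the shut fingers; the grasp point (between the pads) lies 19 mm behind it; x points along the fingers, y is the direction in which the jaws open and shut, and the axes are right-handed (so a half turn about x gives the same grasp; the last joint's range is limited). The gripper opens to 88 mm and grips with 3 to 60 N. Pads are 18 mm wide; open, the fingers measure 123 mm over their backs; the gripper's body (75 mm by 187 mm) begins 45 mm behind the grasp point.
Start: joints at [-1.189, 0.264, 1.604, -0, 1.274, -0.037], TCP at [0.274, -0.617, 0.239] pointing down, gripper open.
Joint ranges: [-2.63, 2.63], [-0.94, 2.18], [0.31, 2.57], [-1.31, 4.45], [0, 2.66], [-2.55, 2.55]. Speed limits (rad/s): [2.57, 2.57, 3.14, 3.14, 3.14, 3.14].

## Interface

Orientations are given as a rotation vector (axis times angle).
In Python, from cell import manip, inverse_kinematics, cams, order gives the robot as it stands. Calls block until the motion is done:
- manip.move_pose(position, orientation): joint-space move of the TCP to a pose.
- manip.move_linear(position, rate=0.15, rot=None): straight line of the TCP; rot=None keeps the orientation; rate is the mean speed in m/s.
- manip.set_joints(angles): joint-space move.
- manip.set_gripper(opening, force=None): finger opening in m; force is the grip in N (None keeps the last); returns when the fingers have stopped.
- manip.dwell(seconds).
- inverse_kinematics(position, orientation): joint angles nearest the present ones, or None.
- manip.state(): the state.
- cams.capture(name): name is "scene" or "top"; returns a dict with "image" (384x512x3 uint8, blue, green, red), "z_map" (384x512 float32, m along the optical axis (not along the pixel's ray), 0 where there is no reading), "intrinsics" (3x3 intrinsics, pixels), "k1" (the pictures are not rectified: a ray, as slopes to the right and down, at radius r is drawn at 1 + k1 r^2 times it, then the intrinsics apply), "position" and "orientation" of the camera in the world. Camera axes: x right, y down, z forward; pixel columns grow to the right and rows downward; lengths in m; the calibration is good to about 2 mm. A picture is of the moment at which its call begins.
A pose or a line that the arm cannot do raises manip.IKError and nothing moves.
- order.close_job(): hands the job in, once; it reports no verdict.
The state is a dict: "clock": time; "joint_pos": joint angles; "joint_velocities": joint speeds; "tau": joint torques, N m; "tool_pos": TCP position; "tcp_rot": TCP orientation; "contact_force": force on the tool from outside, world axes, zero at the start; "moment": the same for the moment, N m; "gripper_width": finger opening in m.
Only numpy, scipy, OpenCV 4.12 (cv2) and the standard library are available. Lean on these libraries where they do the work, as an engineer would, in place of code of your own. Each camera call takes 0.05 s, during which the arm holds its last target. There are 200 camera calls.

## Task

Take the small push-type grease gun, turn it where it stands before the label reader, upright on the bench or just above it, so that its white label plate faces the reader's window, and keep it there a moment. Then push the gun's mouth squarely onto the tilted grease nipple of the bearing housing until it snaps on, and go on pressing against the spring of the nipple's valve pin until the pin is all the way in, or nearly. Finish while still holding the gun pressed down like that, do not let go, and leave the other things on the bench where they are.

Things in the scene. Friction and masses are not known exactly. Their poses are not given: they have to be found in the camera images.
- gun: push-type grease gun, 128 mm tall, about 0.3 kg, round, standing upright on its open mouth. Origin: centre of the mouth's rim (underside); z runs up its axis, x points to the label plate. Steel barrel 40 mm across from 0 to 62 mm, guard flange 54 across from 62 to 68, rubber grip 32 across from 68 to 121, cap 34 across above it with a small white ridge pointing to the label side
- grip (a point): point on the gun's axis in its rubber grip, 92 mm above the gun's underside; grip here from above, the fingertips may bear on the flange below. Same axes as the gun
- roof (a point): end of the gun's mouth, on its axis 28 mm above the underside. From below: a funnel 26 mm wide at the rim narrowing to 18 mm, a lip of 18 mm bore from 4 to 7 mm deep, then a chamber 25 mm wide up to this flat roof. Same axes as the gun
- label (a point): middle of the outer face of the gun's white label plate (20 wide, 26 high, dark lines), 22.5 mm from the gun's axis along its x, 45 mm above its underside. Same axes as the gun. It starts turned 35 to 90 degrees away from the reader
- reader: label reader, a fixed grey box 50 deep (x), 70 wide (y), 65 high on a thin foot 70 x 90. Origin: centre of its underside; its window looks along its own -x. The gun starts standing 62 to 90 mm in front of the window
- window (a point): middle of the reader's dark window (44 x 30 mm), 42 mm above the bench, looking along its own -x. It reads when the gun is upright, lifted at most 15 mm, its axis 50 to 130 mm in front of the window and at most 30 mm off its middle line, and the label points at the window within about 13 degrees, for 0.3 s
- housing: bearing housing of the press screw, fixed: grey foot plate 70 (x) x 150 (y) x 16 mm, on it a grey drum 76 mm across and 44 wide lying along y, axis 45 mm above the bench, with a steel shaft 28 mm across and 160 long through it along y. Origin: centre of the underside
- nipple: grease nipple, fixed on the drum, leaning 0.40 rad from vertical towards the housing's own -x (the robot's side). Origin: on its axis at the upper face of its 20 mm wide brass base, 87 mm above the bench; z points outward along its axis. A steel stem 13 mm across and 30 long, then a brass valve pin 10 mm across, reaching to 42 mm
- balls (a point): on the nipple's axis, 22 mm above its origin, amid three sprung balls that stick out of the stem to 22 mm across. They give way to the gun's lip (about 8 N) and snap out behind it when the gun's origin is about 11 mm above the nipple's origin; pulling off takes more. Same axes as the nipple
- pin (a joint): how far the valve pin is pressed in, m: 0 out, 0.012 at its stop. The gun's roof meets it when the gun's origin is 14 mm above the nipple's origin and pushes it one for one from there; its spring gives 4 N at first, 11 N at the stop. The balls alone would keep it at only about 0.003
- mortar: bystander, to be left alone: white mortar bowl, 90 mm across, 42 high. Origin at the centre of its underside
- die: bystander, to be left alone: steel pressing die: short cylinder 44 mm across with a thin punch on top, 65 high. Origin at the centre of its underside
- jar: bystander, to be left alone: small white jar, 48 mm across, 65 high. Origin at the centre of its underside
- wash: bystander, to be left alone: white bottle, 60 mm across, 125 high. Origin at the centre of its underside
- spanner: bystander, to be left alone: steel spanner lying flat, about 180 mm long. Origin at the centre of its underside
- pestle: bystander, to be left alone: white pestle lying on its side, 90 mm long, 24 thick. Origin at the centre of its underside
- dish: bystander, to be left alone: small white dish, 64 mm across, 16 high. Origin at the centre of its underside
Things that resemble listed ones, but are neither listed nor needed, are in the scene too. What is shaped like the reader but orange or purple is not meant.

How it is judged:
On the way, in this order (a step that is already met when the one before it is completed fails the run):
1. the gun stands or is held upright in front of the reader with its label facing the window (x of gun in the frame of window between -0.135 and -0.045 m and y of gun in the frame of window between -0.032 and 0.032 m and height (world z) of gun between -0.005 and 0.017 m and angle between gun's own z axis and vertical below 0.2 rad and x of window in the frame of gun above 0.04 m and ((x of window in the frame of gun between 0.045 and 0.0601 m and y of window in the frame of gun between -0.01378 and 0.01378 m) or (x of window in the frame of gun between 0.06 and 0.0751 m and y of window in the frame of gun between -0.01768 and 0.01768 m) or (x of window in the frame of gun between 0.075 and 0.0901 m and y of window in the frame of gun between -0.02158 and 0.02158 m) or (x of window in the frame of gun between 0.09 and 0.1051 m and y of window in the frame of gun between -0.02548 and 0.02548 m) or (x of window in the frame of gun between 0.105 and 0.1201 m and y of window in the frame of gun between -0.02938 and 0.02938 m) or (x of window in the frame of gun between 0.12 and 0.1351 m and y of window in the frame of gun between -0.03328 and 0.03328 m))), for 0.3 s.
2. the gun is squarely on the nipple and has snapped on (x of gun in the frame of nipple between -0.005 and 0.005 m and y of gun in the frame of nipple between -0.005 and 0.005 m and angle between the z axis of gun and the z axis of nipple, either way round below 0.14 rad and z of gun in the frame of nipple below 0.0112 m and value of joint pin above 0.0025 m), for 0.1 s.
At the end, for the whole second after the job is handed in: The gun is on the nipple, its axis within 0.14 rad of the nipple's and its mouth within 5 mm of the nipple's axis, the valve pin pressed in more than 6 of its 12 mm, the gun at rest, off the bench and still held by the fingers (over 2 N) (x of gun in the frame of nipple between -0.005 and 0.005 m and y of gun in the frame of nipple between -0.005 and 0.005 m and angle between the z axis of gun and the z axis of nipple, either way round below 0.14 rad and z of gun in the frame of nipple below 0.009 m and value of joint pin above 0.006 m and contact force between the fingers and gun above 2 N and contact force between gun and table below 0.2 N and linear speed of gun below 0.02 m/s); the arm keeps its last pose, push and grip.
It fails at once if one of the other things on the bench was moved more than 40 mm (distance of any of mortar, die, jar, wash, spanner, pestle, dish from where it was at the start of the episode above 0.04 m).
It also fails if it takes over 48 s, if anything falls off the work surface, if the arm or the gripper's body presses on something with over 40 N, if the wrist force passes 120 N, or if a joint passes its speed limit or range.

## Working session

There is one attempt and no reset: what is moved stays moved. The work goes in short steps, each a Python script; the robot and the scene stay as the last script left them, time stands still between calls to the robot, and variables do not carry over. Pictures are saved under pics/ and viewed, about 8 in all and at most 12, crops included, and the job is handed in when it is done.

```bash
ls; mkdir -p pics
cat > h.py <<'E'
import numpy as np, cv2
from scipy.spatial.transform import Rotation as R
from cell import manip, inverse_kinematics, cams, order
def cloud(c):
    K=c["intrinsics"];z=c["z_map"];k=c["k1"]
    v,u=np.mgrid[0:z.shape[0],0:z.shape[1]]
    pts=np.stack([u,v],-1).reshape(-1,1,2).astype(np.float64)
    n=cv2.undistortPoints(pts,np.array(K,float),np.array([k,0,0,0,0.]),None,None).reshape(z.shape+(2,))
    p=np.dstack([n*z[...,None],z])
    o=np.array(c["orientation"],float)
    M=o if o.shape==(3,3) else R.from_rotvec(o).as_matrix()
    w=p@M.T+np.array(c["position"]); w[z==0]=np.nan
    return w
E
python3 - <<'E'
from h import *
for n in("top","scene"):
    c=cams.capture(n);np.savez(f"pics/{n}0.npz",**c)
    print(n,c["position"],c["orientation"],c["intrinsics"],c["k1"])
    cv2.imwrite(f"pics/{n}0.png",cv2.resize(c["image"],(768,576)))
print(manip.state())
E
```

```text
pics
top [0.31946746 0.11326653 1.39128114] [-2.13413105  2.13903347 -0.21395369] [[475.3256967    0.         246.98662543]
 [  0.         475.3256967  189.81212672]
 [  0.           0.           1.        ]] 0.040320844694879746
scene [ 1.40184777 -0.44417972  0.99052776] [-2.06284223 -1.13293062  0.50186492] [[478.72991073   0.         264.1240917 ]
 [  0.         478.72991073 191.051164  ]
 [  0.           0.           1.        ]] 0.034592063795721814
{'clock': 0.1, 'joint_pos': array([-1.18887068e+00,  2.64699776e-01,  1.60521999e+00, -7.76200326e-06,
        1.27368975e+00, -3.69000696e-02]), 'joint_velocities': array([-0.00014656, -0.00203911, -0.0033748 , -0.00065052, -0.0017873 ,
       -0.00044966]), 'tau': array([ 5.72551871e-04, -5.03617215e+01, -3.58071399e+01,  7.30948825e-02,
        2.33066833e-02, -6.77160369e-05]), 'tool_pos': array([ 0.27427465, -0.61607284,  0.23750712]), 'tcp_rot': array([ 1.99086981,  0.42521693, -1.99158947]), 'contact_force': array([-0.03164521,  0.27702618, -0.06063654]), 'moment': array([0.0045105 , 0.0801701 , 0.03116527]), 'gripper_width': 0.08804398701820061}
```

View pics/top0.png

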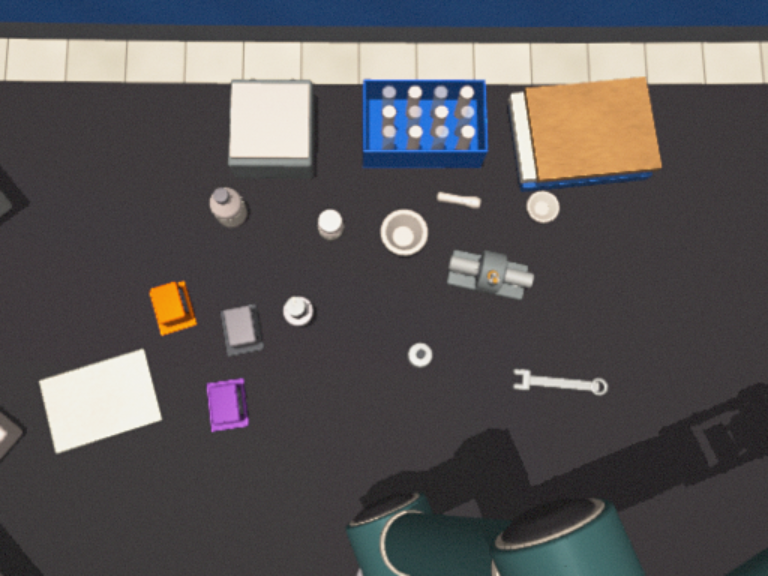

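View pics/scene0.png

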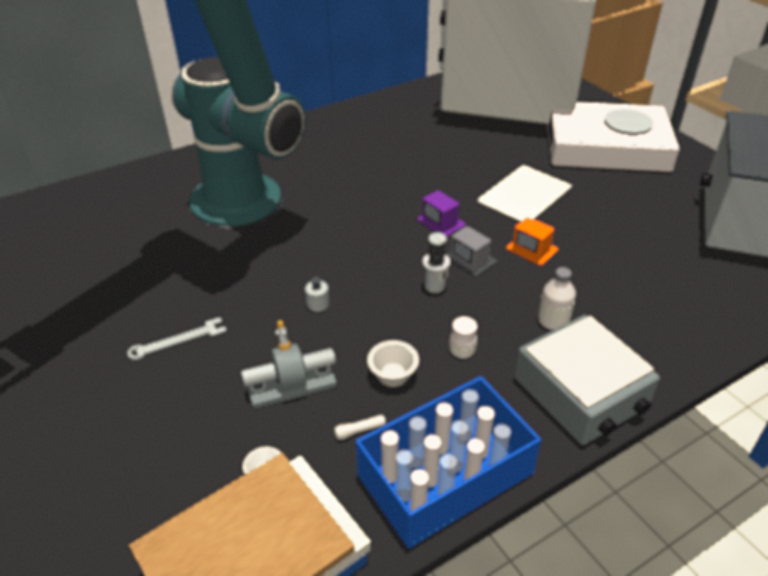

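The top view shows the gun at (297,311), the grey reader at (240,328), the housing with its nipple at (492,275), and the die at (420,355). In the scene view the gun is at (436,262). Next I'll measure these and zoom in.

```bash
cat > m.py <<'E'
from h import *
T=dict(np.load("pics/top0.npz"));S=dict(np.load("pics/scene0.npz"))
wt,ws=cloud(T),cloud(S)
def crop(im,x0,y0,x1,y1,w=390,h=290): return cv2.resize(im[y0:y1,x0:x1],(w,h),interpolation=cv2.INTER_CUBIC)
a=crop(T["image"],145,185,225,245);b=crop(T["image"],290,155,370,215)
c=crop(S["image"],262,140,342,200);d=crop(S["image"],155,205,235,265)
cv2.imwrite("pics/crops.png",np.vstack([np.hstack([a,b]),np.hstack([c,d])]))
def near(w,xy,r):return w[np.hypot(w[...,0]-xy[0],w[...,1]-xy[1])<r]
for n,(u,v) in dict(cap=(198,207),reader=(160,214),nip=(328,182),die=(280,236),mortar=(269,155),bench=(230,250)).items(): print(n,wt[v,u])
def fit(P,lo,hi,name):
    q=P[(P[:,2]>lo)&(P[:,2]<hi)]; 
    print(name,len(q),q.min(0),q.max(0),q.mean(0)); return q
for nm,w in (("top",wt),("scene",ws)):
    g=near(w,wt[207,198][:2],.05)
    for lo,hi in((.115,.14),(.06,.072)):
        try:fit(g,lo,hi,nm+" gun")
        except Exception as e:print(nm,"none")
    r=near(w,wt[214,160][:2],.06)
    q=fit(r,.058,.072,nm+" reader")
    print(cv2.minAreaRect(q[:,:2].astype(np.float32)*1000))
    h=near(w,wt[182,328][:2],.13)
    q=fit(h,.012,.02,nm+" foot");print(cv2.minAreaRect(q[:,:2].astype(np.float32)*1000))
    q=fit(h,.05,.065,nm+" shaft");print(cv2.minAreaRect(q[:,:2].astype(np.float32)*1000))
    q=fit(h,.09,.15,nm+" nipple");print(q[q[:,2].argsort()][::max(1,len(q)//15)].round(4))
E
python3 m.py
```

```text
cap [0.5024207  0.21874522 0.12448537]
reader [0.49158345 0.32953878 0.06376797]
nip [ 0.5736056  -0.13654093  0.11022068]
die [ 0.42957325 -0.00635319  0.05875981]
mortar [0.67712348 0.01794428 0.00557253]
bench [0.39390244 0.13442867 0.00534211]
top gun 126 [0.49620992 0.207931   0.11734524] [0.5272882  0.24058071 0.13203858] [0.51186306 0.22407046 0.12497375]
top gun 131 [0.4860891  0.19823795 0.06070914] [0.53625308 0.24899471 0.07176574] [0.50544877 0.22056471 0.06682297]
top reader 435 [0.44674068 0.30383628 0.05811369] [0.52320432 0.36098155 0.07166479] [0.48469481 0.33175525 0.06385619]
((484.88311767578125, 331.5133056640625), (70.0921859741211, 51.020999908447266), 11.99337100982666)
top foot 340 [ 0.54187943 -0.22441216  0.01205891] [ 0.63813061 -0.06847377  0.01986681] [ 0.58508265 -0.14133513  0.01582893]
((591.30859375, -146.2999267578125), (148.22926330566406, 70.23146057128906), 77.46827697753906)
top shaft 405 [ 0.55145789 -0.22498468  0.05012875] [ 0.6286749  -0.06694493  0.0649189 ] [ 0.58817418 -0.14324157  0.05677126]
((591.187744140625, -146.3450469970703), (159
[... 1560 characters left out ...]
05688422]
((599.9402465820312, -148.38528442382812), (159.927001953125, 62.32557678222656), 68.85303497314453)
scene nipple 84 [ 0.55557659 -0.15001031  0.09038101] [ 0.58592026 -0.13119045  0.12904923] [ 0.56907968 -0.13997528  0.10798544]
[[ 0.5732 -0.1441  0.0904]
 [ 0.5844 -0.1352  0.0916]
 [ 0.58   -0.1385  0.0933]
 [ 0.5753 -0.136   0.0951]
 [ 0.5758 -0.1416  0.0987]
 [ 0.5749 -0.1409  0.1013]
 [ 0.574  -0.1375  0.1022]
 [ 0.5716 -0.1389  0.1046]
 [ 0.5729 -0.1363  0.108 ]
 [ 0.5635 -0.1485  0.1102]
 [ 0.5631 -0.1312  0.1115]
 [ 0.5599 -0.1407  0.1139]
 [ 0.571  -0.1376  0.1144]
 [ 0.565  -0.1399  0.1178]
 [ 0.564  -0.1391  0.1201]
 [ 0.5652 -0.1365  0.1233]
 [ 0.5568 -0.1407  0.1257]]
```

View pics/crops.png

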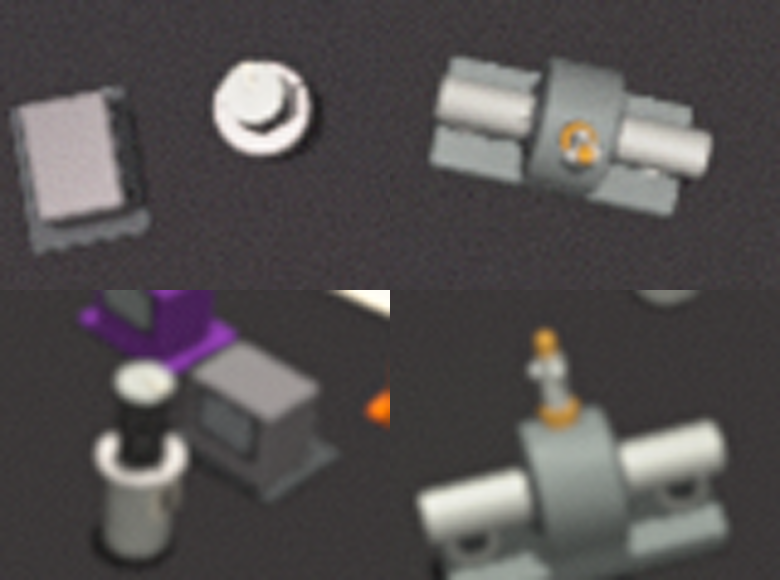

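```bash
cat > z.py <<'E'
from h import *
def avg(n,k=10):
    cs=[cams.capture(n) for _ in range(k)]
    c=cs[0]; c["image"]=np.mean([x["image"] for x in cs],0).astype(np.uint8)
    Z=np.array([x["z_map"] for x in cs],float); Z[Z==0]=np.nan
    c["z_map"]=np.nan_to_num(np.nanmedian(Z,0)).astype(np.float32); return c
T=avg("top");S=avg("scene");np.savez("pics/T.npz",**T);np.savez("pics/S.npz",**S)
def z(im,x0,y0,x1,y1):
    a=im[y0:y1,x0:x1].astype(float);a=np.clip((a-a.min())/(a.max()-a.min())*255,0,255)**1.0
    return cv2.resize(a.astype(np.uint8),(390,480),interpolation=cv2.INTER_CUBIC)
cv2.imwrite("pics/zoom.png",np.hstack([z(T["image"],186,193,212,225),z(S["image"],271,152,310,200)]))
for n,c in(("top",T),("scene",S)):
    w=cloud(c);h=w[np.hypot(w[...,0]-.566,w[...,1]+.14)<.03];
    col=c["image"][np.hypot(w[...,0]-.566,w[...,1]+.14)<.03].astype(int)
    for lo in np.arange(.09,.132,.006):
        m=(h[:,2]>=lo)&(h[:,2]<lo+.006)
        if m.sum():print(n,round(lo,3),m.sum(),h[m].mean(0).round(4))
    f=w[np.hypot(w[...,0]-.512,w[...,1]-.2235)<.024];f=f[f[:,2]>.12];print("cap",len(f),(f.min(0)+f.max(0))/2,f.mean(0))
E
python3 z.py
```

```text
top 0.09 5 [ 0.5803 -0.1455  0.0909]
top 0.096 2 [ 0.5731 -0.1415  0.0986]
top 0.102 6 [ 0.5638 -0.1335  0.1051]
top 0.108 12 [ 0.5669 -0.1414  0.1111]
top 0.114 5 [ 0.5663 -0.1385  0.1159]
top 0.12 6 [ 0.5591 -0.1391  0.1253]
top 0.126 3 [ 0.5602 -0.1376  0.1264]
cap 125 [0.51192427 0.22423091 0.12495517] [0.5119662  0.22412614 0.12507043]
scene 0.09 15 [ 0.5776 -0.141   0.0926]
scene 0.096 12 [ 0.5732 -0.1396  0.099 ]
scene 0.102 12 [ 0.5689 -0.1428  0.105 ]
scene 0.108 17 [ 0.5686 -0.1404  0.1114]
scene 0.114 14 [ 0.565  -0.1378  0.1171]
scene 0.12 11 [ 0.5602 -0.1379  0.1245]
scene 0.126 2 [ 0.5594 -0.1377  0.1263]
cap 80 [0.51318985 0.22391207 0.12518652] [0.51425313 0.22290824 0.12599987]
```

View pics/zoom.png

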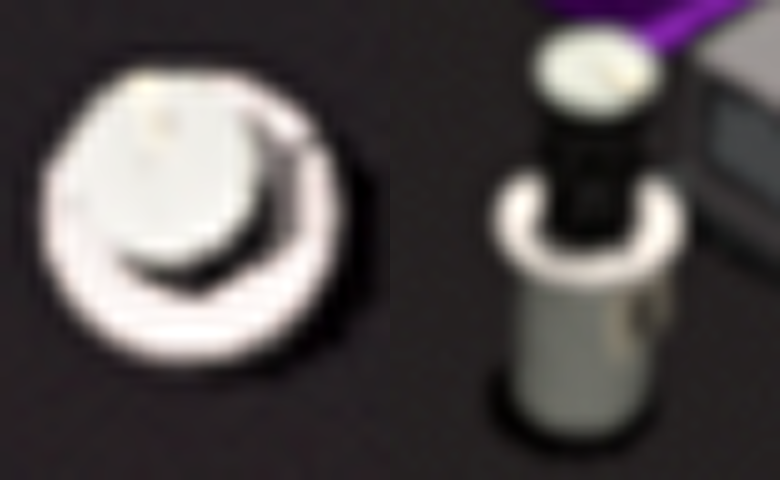

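```bash
cat > y.py <<'E'
from h import *
G=np.array([.512,.2238])
def proj(c,P):
    o=np.array(c["orientation"],float);M=R.from_rotvec(o).as_matrix()
    r=R.from_matrix(M.T).as_rotvec();t=-M.T@c["position"]
    return cv2.projectPoints(np.array(P,float),r,t,c["intrinsics"],np.array([float(c["k1"]),0,0,0,0]))[0][:,0]
for n in "TS":
    c=dict(np.load(f"pics/{n}.npz"));im=c["image"].astype(int)
    ctr=proj(c,[[*G,.128]])[0]
    e=(proj(c,[[*(G+.01*np.array([np.cos(a),np.sin(a)])),.128] for a in np.radians([0,90])])-ctr)
    A=np.linalg.inv(e.T)*.01
    v,u=np.mgrid[int(ctr[1])-8:int(ctr[1])+9,int(ctr[0])-8:int(ctr[0])+9]
    xy=(np.stack([u,v],-1)-ctr)@A.T
    yel=(im[v,u,2]-im[v,u,0]).astype(float);m=np.hypot(*np.moveaxis(xy,-1,0))<.0185
    yel-=np.median(yel[m]);wt=np.where(m&(yel>4),yel,0)
    p=(xy*wt[...,None]).sum((0,1))/wt.sum();print(n,"ridge centroid",p,np.degrees(np.arctan2(p[1],p[0])),"n",(wt>0).sum(), "ctr",ctr)
    print(np.where(m,yel,0).astype(int))
c=dict(np.load("pics/S.npz"))
for yaw in(0,10,20,30,40):
    a=np.radians(yaw);x=np.array([np.cos(a),np.sin(a),0]);y=np.array([-np.sin(a),np.cos(a),0])
    P=[np.array([*G,0])+.0225*x+s*.01*y+np.array([0,0,h]) for s in(-1,1) for h in(.032,.058)]
    print(yaw,(((proj(c,P)-[271,152])*10)+[390,0]).astype(int).tolist())
E
python3 y.py
```

```text
T ridge centroid [ 0.00969667 -0.00053473] -3.1563947272935633 n 21 ctr [196.05451835 203.27602331]
[[ 0  0  0  0  0  0  0  0  0  0  0  0  0  0  0  0  0]
 [ 0  0  0  0  0  0  0  0  0  0  0  0  0  0  0  0  0]
 [ 0  0  0  0  0  0 -2  3  1 -3 -1  0  0  0  0  0  0]
 [ 0  0  0  0 -4  0 11 16 11  5  4  6  8  0  0  0  0]
 [ 0  0  0 -4  0  5  5  8  5  1  0  1  1  1  0  0  0]
 [ 0  0  0 -2  3  0  2  7 10  3 -1 -1 -1  0  7  0  0]
 [ 0  0 -2  4  0 -1  0  5 12  5  0  0 -1 -1  5  0  0]
 [ 0  0  3  2 -1 -1 -1  4  8  5 -1 -1 -1 -1  4  0  0]
 [ 0  0  6  0 -1 -1 -1  2  4  1  0 -1 -2 -1  4  0  0]
 [ 0  0  0 -1 -1 -1  0  0  0 -1 -1 -1 -1 -1  5  0  0]
 [ 0  0  1 -1 -1 -1 -1  0 -1 -1  0 -1 -1  0  4  0  0]
 [ 0  0  2 -1 -2 -1 -1 -1 -1 -2 -1 -1 -2 -1  3  0  0]
 [ 0  0  0  1 -1 -1 -2 -2 -1 -1 -2 -2 -2  3  0  0  0]
 [ 0  0  0  0  0 -2 -2 -1  0 -2 -1 -2  0  0  0  0  0]
 [ 0  0  0  0  0  1  0 -1  0  0  2  2  0  0  0  0  0]
 [ 0  0  0  0  0  0  0  2  2  2  0  0  0  0  0  0  0]
 [ 0  0  0  0  0  0  0  0  0  0  0  0  0  0  0  0  0]]
S ridge centroid [0.00744571 0.00318414] 23.153863224164745 n 14 ctr [291.5362161
[... 782 characters left out ...]
7  -1   0   0]
 [  0   0   0   0  -4  -2  -1   0   0   1   3   6   7   2   0   0   0]
 [  0   0   0   0   0   0  -4  -2  -2  -2  -2  -2   0   0   0   0   0]
 [  0   0   0   0   0   0   0   0   0   0   0   0   0   0   0   0   0]
 [  0   0   0   0   0   0   0   0   0   0   0   0   0   0   0   0   0]
 [  0   0   0   0   0   0   0   0   0   0   0   0   0   0   0   0   0]
 [  0   0   0   0   0   0   0   0   0   0   0   0   0   0   0   0   0]]
0 [[597, 366], [601, 301], [651, 343], [655, 277]]
10 [[611, 364], [614, 299], [657, 334], [661, 269]]
20 [[623, 360], [627, 295], [661, 326], [665, 261]]
30 [[635, 355], [639, 290], [662, 317], [666, 252]]
40 [[644, 348], [649, 283], [661, 307], [665, 242]]
```

```bash
cat >> h.py <<'E'
def tool(xax,phi):
    """tool rotation: x along xax, jaw y as near as possible to heading phi"""
    x=np.array(xax,float);x/=np.linalg.norm(x);y=np.array([np.cos(phi),np.sin(phi),0]);y-=x*(x@y);y/=np.linalg.norm(y)
    return R.from_matrix(np.c_[x,y,np.cross(x,y)]).as_rotvec()
G=np.array([.512,.2238]);N=np.array([.5745,-.1423,.087]);a=np.radians(-12)
n=np.array([-np.sin(.4)*np.cos(a),-np.sin(.4)*np.sin(a),np.cos(.4)])
D=[0,0,-1]
E
python3 - <<'E'
from h import *
print(n)
for d in range(-180,180,30):
    f=lambda p,o:(lambda q:None if q is None else np.round(q,2))(inverse_kinematics(p,o))
    print(d,f([*G,.071],tool(D,np.radians(d))),f(N+n*(.071+.05),tool(-n,np.radians(d))))
E
```

```text
[-0.38090862  0.08096463  0.92106099]
-180 None None
-150 None [-0.32 -0.2   2.21  0.06  0.73  2.22]
-120 [0.37 0.21 2.01 0.   0.93 2.46] [-0.32 -0.2   2.21  0.06  0.73  1.72]
-90 [ 0.37  0.21  2.01 -0.    0.93  1.94] [-0.32 -0.2   2.21  0.06  0.73  1.23]
-60 [ 0.37  0.21  2.01 -0.    0.93  1.41] [-0.32 -0.2   2.21  0.06  0.73  0.73]
-30 [0.37 0.21 2.01 0.   0.93 0.89] [-0.32 -0.2   2.21  0.06  0.73  0.19]
0 [ 0.37  0.21  2.01 -0.    0.93  0.37] [-0.32 -0.2   2.21  0.06  0.73 -0.37]
30 [ 0.37  0.21  2.01  0.    0.93 -0.16] [-0.32 -0.2   2.21  0.06  0.73 -0.92]
60 [ 0.37  0.21  2.01 -0.    0.93 -0.68] [-0.32 -0.2   2.21  0.06  0.73 -1.43]
90 [ 0.37  0.21  2.01 -0.    0.93 -1.2 ] [-0.32 -0.2   2.21  0.06  0.73 -1.91]
120 [ 0.37  0.21  2.01 -0.    0.93 -1.73] [-0.32 -0.2   2.21  0.06  0.73 -2.41]
150 [ 0.37  0.21  2.01 -0.    0.93 -2.25] None
```

Run:
```python
from h import *
r=lambda d:tool(D,np.radians(d))
manip.set_gripper(.088,55)
manip.move_pose([*G,.20],r(-30))
manip.move_linear([*G,.0715],rate=.12)
print(manip.state()["contact_force"])
manip.set_gripper(0.0,55)
s=manip.state();print(s["clock"],s["gripper_width"],s["contact_force"],s["tool_pos"])
manip.move_linear([*G,.0765],rate=.05)
for d in(50,60,70):
    manip.move_pose([*G,.0765],r(d)); manip.dwell(.5)
    if d==60:
        for nn in("top","scene"):
            c=cams.capture(nn);np.savez(f"pics/{nn}1.npz",**c)
            cv2.imwrite(f"pics/{nn}1.png",cv2.resize(c["image"][140:260,120:340] ,(780,425),interpolation=cv2.INTER_CUBIC))
s=manip.state();print(s["clock"],s["gripper_width"],s["contact_force"],s["tool_pos"])
manip.move_pose([*G,.0765],r(60))
```

```text
[-0.49029225 -0.18701153  0.46202513]
6.5083 0.03090441109663285 [-0.0166261   0.35940386 -0.163946  ] [0.51191491 0.22381574 0.071432  ]
10.2 0.030619544327910777 [-0.03661791 -0.15457567 -3.42106128] [0.51198514 0.22380691 0.07647348]
```

View pics/scene1.png

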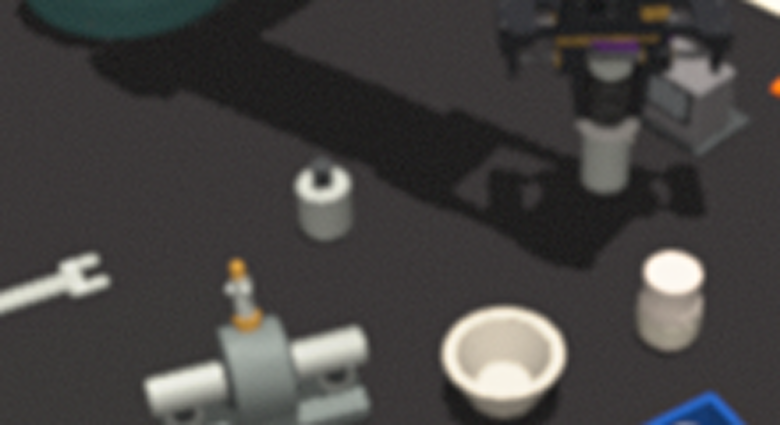

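The scene view shows the gun held at (607,160), and the wrist force of 3.4 N matches its weight. The label points away from the camera. I'll turn it towards the camera to check the yaw.

Run:
```python
from h import *
manip.move_pose([*G,.0765],tool(D,np.radians(-80)));manip.dwell(.1)
cs=[cams.capture("scene") for _ in range(4)];c=cs[0];c["image"]=np.mean([x["image"] for x in cs],0).astype(np.uint8);np.savez("pics/S2.npz",**c)
from y import proj
a=c["image"][150:205,265:320];cv2.imwrite("pics/s2.png",cv2.resize(a,(550,550),interpolation=cv2.INTER_CUBIC))
for yaw in(-57,-47,-37,-27,-17):
    t=np.radians(yaw);x=np.array([np.cos(t),np.sin(t),0]);y=np.array([-np.sin(t),np.cos(t),0])
    P=[np.array([*G,.005])+.0225*x+s*.01*y+np.array([0,0,h]) for s in(-1,1) for h in(.032,.058)]
    print(yaw,((proj(c,P)-[265,150])*10).astype(int).tolist())
print((proj(c,[[*G,.005],[*G,.068]])-[265,150])*10,manip.state()["clock"])
```

```text
T ridge centroid [ 0.00969667 -0.00053473] -3.1563947272935633 n 21 ctr [196.05451835 203.27602331]
[[ 0  0  0  0  0  0  0  0  0  0  0  0  0  0  0  0  0]
 [ 0  0  0  0  0  0  0  0  0  0  0  0  0  0  0  0  0]
 [ 0  0  0  0  0  0 -2  3  1 -3 -1  0  0  0  0  0  0]
 [ 0  0  0  0 -4  0 11 16 11  5  4  6  8  0  0  0  0]
 [ 0  0  0 -4  0  5  5  8  5  1  0  1  1  1  0  0  0]
 [ 0  0  0 -2  3  0  2  7 10  3 -1 -1 -1  0  7  0  0]
 [ 0  0 -2  4  0 -1  0  5 12  5  0  0 -1 -1  5  0  0]
 [ 0  0  3  2 -1 -1 -1  4  8  5 -1 -1 -1 -1  4  0  0]
 [ 0  0  6  0 -1 -1 -1  2  4  1  0 -1 -2 -1  4  0  0]
 [ 0  0  0 -1 -1 -1  0  0  0 -1 -1 -1 -1 -1  5  0  0]
 [ 0  0  1 -1 -1 -1 -1  0 -1 -1  0 -1 -1  0  4  0  0]
 [ 0  0  2 -1 -2 -1 -1 -1 -1 -2 -1 -1 -2 -1  3  0  0]
 [ 0  0  0  1 -1 -1 -2 -2 -1 -1 -2 -2 -2  3  0  0  0]
 [ 0  0  0  0  0 -2 -2 -1  0 -2 -1 -2  0  0  0  0  0]
 [ 0  0  0  0  0  1  0 -1  0  0  2  2  0  0  0  0  0]
 [ 0  0  0  0  0  0  0  2  2  2  0  0  0  0  0  0  0]
 [ 0  0  0  0  0  0  0  0  0  0  0  0  0  0  0  0  0]]
S ridge centroid [0.00744571 0.00318414] 23.153863224164745 n 14 ctr [291.5362161
[... 1114 characters left out ...]
   0   0   0   0   0   0   0   0   0]
 [  0   0   0   0   0   0   0   0   0   0   0   0   0   0   0   0   0]]
0 [[597, 366], [601, 301], [651, 343], [655, 277]]
10 [[611, 364], [614, 299], [657, 334], [661, 269]]
20 [[623, 360], [627, 295], [661, 326], [665, 261]]
30 [[635, 355], [639, 290], [662, 317], [666, 252]]
40 [[644, 348], [649, 283], [661, 307], [665, 242]]
-57 [[194, 356], [196, 290], [255, 374], [258, 309]]
-47 [[204, 362], [207, 297], [269, 373], [273, 308]]
-37 [[216, 367], [219, 302], [283, 371], [286, 306]]
-27 [[230, 371], [233, 306], [295, 367], [299, 302]]
-17 [[244, 373], [247, 308], [306, 362], [311, 296]]
[[248.44287505 399.58895604]
 [256.8581409  243.24959187]] 12.8833
```

View pics/s2.png

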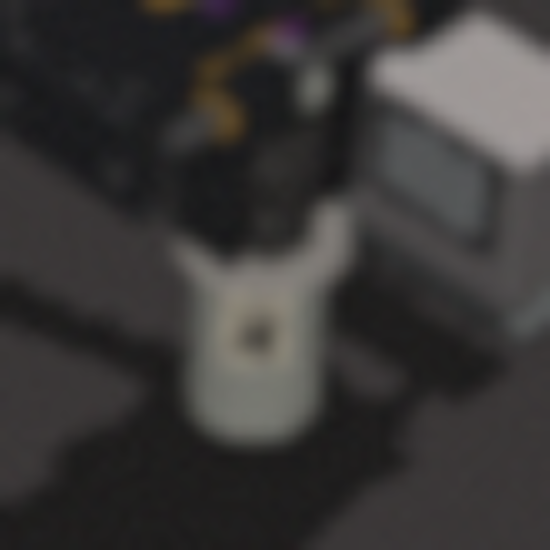

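Run:
```python
from h import *
H=.0715
manip.move_pose([*G,.0765],tool(D,np.radians(60)));manip.dwell(.6)
manip.move_linear([*G,.28],rate=.25)
rt=tool(-n,np.radians(60))
manip.move_pose(N+n*(.11+H),rt)
manip.move_linear(N+n*(.056+H),rate=.1);manip.dwell(.2)
out=[]
for nn,(x,y) in(("top",(300,150)),("scene",(165,180))):
    c=cams.capture(nn);np.savez(f"pics/{nn}3.npz",**c)
    out.append(cv2.resize(c["image"][y:y+70,x:x+55],(390,496),interpolation=cv2.INTER_CUBIC))
    from scipy.spatial import cKDTree
    w=cloud(c);d=w-N;s=d@n;rad=np.linalg.norm(d-s[...,None]*n,axis=-1)
    m=(s>.06)&(s<.116)&(rad<.026);q=w[m]
    ex=np.array([np.cos(-.2094),np.sin(-.2094),0]);ey=np.cross(n,ex);ey/=np.linalg.norm(ey);exx=np.cross(ey,n)
    # fit barrel axis: radius .020, direction free
    from scipy.optimize import least_squares
    L=np.c_[(q-N)@exx,(q-N)@ey,(q-N)@n]
    f=lambda p:np.hypot(L[:,0]-p[0]-p[2]*(L[:,2]-.056),L[:,1]-p[1]-p[3]*(L[:,2]-.056))-.020
    r=least_squares(f,[0,0,0,0],loss="soft_l1",f_scale=.002);print(nn,len(q),r.x.round(4),np.sqrt(np.median(r.fun**2)))
cv2.imwrite("pics/hover.png",np.hstack(out))
s=manip.state();print(s["clock"],s["gripper_width"],s["contact_force"],s["tool_pos"],N+n*(.056+H))
```

```text
top 4 [ 0.0027  0.0032  0.0303 -0.3493] 8.110432278104569e-10
scene 342 [0.0011 0.0007 0.009  0.0214] 0.0011317703352824817
18.85 0.03114428113118004 [-0.21088619  0.45025046 -3.88796145] [ 0.52622155 -0.13211994  0.2052849 ] [ 0.52593415 -0.13197701  0.20443528]
```

View pics/hover.png

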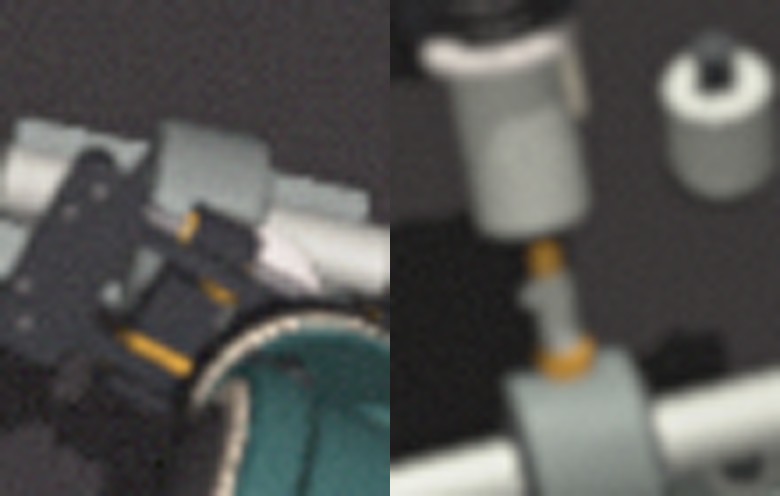

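```bash
sed -n '1,8p' y.py | grep -v '^G=' | sed '/^for/,$d' > p.py
cat > q.py <<'E'
from p import *
for f in("S","T"):
    c=dict(np.load(f"pics/{f}.npz"));im=c["image"]
    hsv=cv2.cvtColor(im,cv2.COLOR_BGR2HSV);pr=proj(c,[N,N+n*.036,N+n*.042])
    x,y=pr.mean(0).astype(int)
    m=np.zeros(im.shape[:2],np.uint8);m[y-20:y+20,x-15:x+16]=cv2.inRange(hsv,(8,110,60),(30,255,255))[y-20:y+20,x-15:x+16]
    k,l,st,ce=cv2.connectedComponentsWithStats(m)
    print(f,"model base,pin36,tip",pr.round(1).tolist());print([(ce[i].round(1).tolist(),st[i].tolist()) for i in range(1,k)])
    t=proj(c,[N+n*.037,N+n*.037+[.01,0,0],N+n*.037+[0,.01,0]]);print("px per 10mm x,y",(t[1:]-t[0]).round(2).tolist())
c=dict(np.load("pics/scene3.npz"))
print(((proj(c,[N+n*.056,N+n*.118])-[165,180])*7.09+[390,0]).round())
E
python3 q.py
```

```text
S model base,pin36,tip [[189.0, 229.9], [186.4, 217.3], [185.9, 215.1]]
[([186.4, 215.4], [184, 213, 6, 6, 28]), ([189.2, 230.3], [185, 228, 9, 5, 27])]
px per 10mm x,y [[1.71, 2.34], [3.53, -1.47]]
T model base,pin36,tip [[328.5, 183.3], [329.9, 185.9], [330.1, 186.3]]
[([326.9, 182.3], [325, 180, 7, 6, 16]), ([329.7, 186.6], [329, 185, 3, 4, 9])]
px per 10mm x,y [[-0.13, -3.6], [-3.66, 0.0]]
[[531. 214.]
 [498.  53.]]
```

```bash
cat > ins.py <<'E'
from h import *
import sys
H=.0715
for s in map(float,sys.argv[1:]):
    manip.move_linear(N+n*(s+H),rate=.04)
    st=manip.state();F=st["contact_force"]-np.array([-.1,.1,-3.6]);d=st["tool_pos"]-N
    lat=d-n*(d@n)
    print(s,"s_act",round(d@n-H,4),"lat",lat.round(4),"F_axial",round(F@n,1),"F_lat",(F-n*(F@n)).round(1),"M",st["moment"].round(2),"t",round(st["clock"],1))
E
python3 ins.py .04 .03 .022 .018 .015 .012
```

```text
0.04 s_act 0.0395 lat [-0.0003  0.0001 -0.0002] F_axial 0.5 F_lat [ 0.8 -0.8  0.4] M [0.11 0.27 0.  ] t 19.4
0.03 s_act 0.0296 lat [-0.0004  0.0001 -0.0002] F_axial -0.1 F_lat [0.2 0.1 0.1] M [0.07 0.27 0.02] t 19.8
0.022 s_act 0.022 lat [-0.0007  0.0004 -0.0003] F_axial 6.6 F_lat [-2.9  1.  -1.3] M [0.45 0.97 0.08] t 20.1
0.018 s_act 0.0172 lat [-0.0014  0.0006 -0.0006] F_axial -1.3 F_lat [-2.2  1.3 -1. ] M [0.41 0.7  0.01] t 20.4
0.015 s_act 0.014 lat [-0.0013  0.0006 -0.0006] F_axial -4.9 F_lat [-2.4  1.5 -1.1] M [0.55 0.83 0.13] t 20.6
0.012 s_act 0.0123 lat [ 0.0002 -0.      0.0001] F_axial 3.3 F_lat [-2.8  1.9 -1.3] M [0.5  1.08 0.12] t 20.9
```

```bash
python3 ins.py .009 .007 .005 .0035 .002
```

```text
0.009 s_act 0.0096 lat [ 0.0004 -0.0001  0.0002] F_axial 7.1 F_lat [-4.5  2.6 -2.1] M [0.64 1.23 0.09] t 21.1
0.007 s_act 0.0077 lat [ 0.0004 -0.0001  0.0002] F_axial 6.8 F_lat [-3.6  1.8 -1.7] M [0.57 1.23 0.09] t 21.4
0.005 s_act 0.0059 lat [ 0.0004 -0.0001  0.0002] F_axial 8.6 F_lat [-4.   2.3 -1.8] M [0.58 1.32 0.04] t 21.6
0.0035 s_act 0.0045 lat [ 0.0004 -0.0001  0.0002] F_axial 8.7 F_lat [-3.8  1.6 -1.7] M [0.6  1.37 0.12] t 21.9
0.002 s_act 0.0031 lat [ 0.0005 -0.0001  0.0002] F_axial 10.6 F_lat [-4.6  1.6 -2.1] M [0.57 1.45 0.12] t 22.1
```

Run:
```python
from h import *
from scipy.optimize import least_squares
manip.dwell(.3)
cs=[cams.capture("scene") for _ in range(5)];c=cs[0]
ex=np.array([np.cos(-.2094),np.sin(-.2094),0]);ey=np.cross(n,ex);ey/=np.linalg.norm(ey);exx=np.cross(ey,n)
L=[]
for k in cs:
    w=cloud(k);d=w-N;s=d@n;rad=np.linalg.norm(d-s[...,None]*n,axis=-1);q=d[(s>.006)&(s<.06)&(rad<.026)];L.append(np.c_[q@exx,q@ey,q@n])
    w0=w
L=np.vstack(L)
f=lambda p:np.hypot(L[:,0]-p[0]-p[2]*(L[:,2]-.003),L[:,1]-p[1]-p[3]*(L[:,2]-.003))-.020
r=least_squares(f,[0,0,0,0],loss="soft_l1",f_scale=.002);print(len(L),r.x.round(4))
# flange top height along the axis (should be .068+gun z)
d=w0-N;s=d@n;rad=np.linalg.norm(d-s[...,None]*n,axis=-1);m=(rad<.031)&(rad>.0215)&(s>.05)&(s<.085);print("flange s",np.percentile(s[m],[5,25,50,75,95]).round(4),m.sum())
cv2.imwrite("pics/end.png",cv2.resize(c["image"][165:275,140:250],(580,580),interpolation=cv2.INTER_CUBIC))
st=manip.state();print(st["clock"],st["gripper_width"],st["contact_force"],(st["tool_pos"]-N)@n-.0715)
```

```text
1594 [0.0002 0.0014 0.0109 0.0086]
flange s [0.0527 0.0636 0.0695 0.0726 0.0826] 124
22.7 0.0313305904127615 [-9.36032287  3.41234255  3.88922957] 0.003095414597634502
```

View pics/end.png

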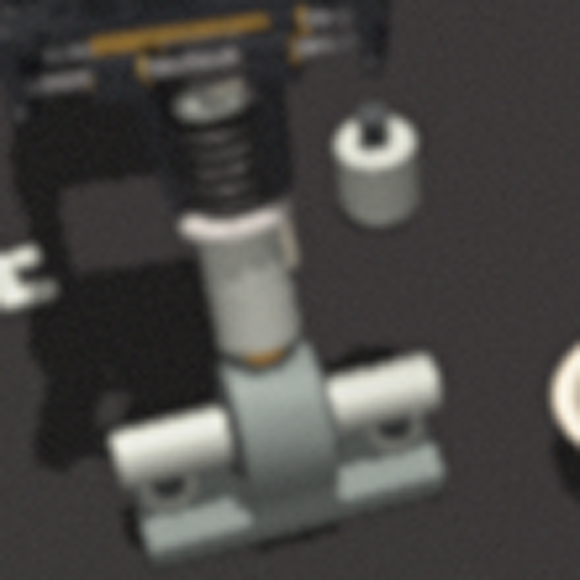

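The gun sits on the nipple's base at about (255,350), with the barrel aligned to the stem. All the readings agree, so I'm handing it in.

```bash
python3 -c "
from h import *
print(order.close_job(), manip.state()['contact_force'])"
```

```text
the job is handed in; nothing more can be done
the job is handed in; nothing more can be done
```

The gun is pressed onto the nipple and still held. I handed the job in at about 22.7 s of the 48 s limit; handing in gives no verdict.

- **Label reading:** I gripped the gun, lifted it 5 mm and turned it about 90° in front of the grey reader. I stopped at about 10° either side of the target and at the target itself, where I held it twice for at least 0.5 s. In between I turned the label to the scene camera, and its yaw came out within about 5° of my estimate. The reader itself gives no signal, so I did not see the reading confirmed.
- **Pressing on:** I set the gun along the leaning nipple and pushed it on slowly. It met resistance at about 22 mm, then the axial force turned slightly negative before the spring built up. I take that as the snap. It came at about 18–15 mm commanded, not the 11 mm in your description, so my depth along the axis may be a few millimetres off.
- **Last checks:**
  - The mouth is about 1.4 mm off the nipple's axis and the tilt is about 0.014 rad.
  - The mouth is about 3 mm above the nipple's origin, so the pin should be about 11 of 12 mm in. The axial force of 10.6 N fits its spring at that depth.
  - The gripper was still closed on the gun at 31 mm.
  - About 5 N of sideways force remained, probably from the small sideways offset.
- **Not measured:** I did not read the pin's travel directly or re-measure the other objects. The die, the only bystander fully in the last picture, looked unmoved, and I felt no unexpected contact.

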